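Dispense one lid and nudge it onto the pad

TASK

Press the lid dispenser's plunger fully down once and let it come back up, so that a single lid slides out of the slot onto the bench. Then push that lid along the bench with the fingertips, without picking it up, until it lies flat and wholly on the dark square pad. Leave the other lids in the dispenser, and the loaf tin, the foil cup and the spatula where they are.

Things in the scene. Friction and masses are not known exactly. Their poses are not given: they have to be found in the camera images.
- dispenser: Fixed steel lid dispenser, 48 mm high, 72 wide, x = -117 to +36 mm from its origin on the bench under the centre of the open-topped square lid shaft. +x points out of the outfeed slot (13 high, 64 wide, at bench level in the front face), away from the robot within 0.25 rad; z up. The rear is a closed housing with the plunger on top; 4 mm high feet reach y = +-54 mm at the rear.
- plunger (a joint): Plunger travel, m: 0 up (spring return), 0.025 fully down. About 6 N to start, 11 N at the bottom, plus 40 N per m/s. Drives a slide that goes 3.2 times as far: fully down, the lowest lid lies on the bench, centre 80 mm in front of the dispenser's origin (further if pressed fast). On release the slide returns and the stack drops one lid; another full press would eject another.
- plunger_top (a point): Centre of the top face of the plunger's black round head, 36 mm across and 12 thick, 75 mm behind the dispenser's origin (at its x = -75) and 92 mm above the bench when up; it moves straight down when pressed.
- lid1_center (a point): Centre (half-way up) of the lowest lid in the stack at the start, the one to be dispensed. All lids are alike: flat round aluminium discs 60 mm across and 10 thick, about 30 g, lying flat; z is the disc axis. On the bench its centre is 5 mm up.
- lid2_center (a point): Centre of the second lid from below at the start; it must stay in the dispenser.
- lid3_center (a point): Centre of the third lid from below at the start; it must stay in the dispenser.
- lid4_center (a point): Centre of the top lid (fourth) at the start; it must stay in the dispenser.
- pad: Thin dark rubber pad, 130 x 130 mm and under 1 mm thick, stuck flat to the bench (a lid slides onto it without a step), to the left or right of the dispenser's mouth. Origin at its centre, x and y along its edges.
- loaf_tin: Bystander: empty foil loaf tin 130 (its x) x 84 x 41 mm, on the opposite side of the mouth from the pad. Origin at the centre of its underside.
- foil_cup: Bystander: round foil cup 80 mm across, 35 high, standing on the bench beyond the work. Origin at the centre of its underside.
- spatula: Bystander: spatula about 240 mm long lying on the bench at the robot's right, roughly across; handle towards its own -x. Origin at the middle of its length.
There are look-alikes about, which are no part of the job. Of the things shaped like the dispenser, the steel one is meant.

How it is judged:
By the outcome, as a careful person would: the job done as asked, in the order asked, and still so for the second after the job is handed in, with the robot touching nothing.
It also fails if it takes over 58 s, if anything falls off the work surface, if the arm or the gripper's body presses on something with over 40 N, if the wrist force passes 120 N, or if a joint passes its speed limit or range.

ROBOT

A 6-joint arm with a two-finger parallel gripper is mounted at the origin on the work surface. World frame = base frame: x ahead of the robot, y to its left, z up, the work surface at z = 0. Lengths are in m, angles in degrees, forces in N, time in s.
With the tool pointing down it reaches from about 0.375 to 0.825 m from the base axis. Payload 5.5 kg.
Tool frame: the origin (TCP) lies midway between the tips of the shut fingers; the grasp point (between the pads) lies 19 mm behind it; z points along the fingers, y is the direction in which the jaws open and shut (so a half turn about z gives the same grasp; the last joint's range is limited). The gripper opens to 85 mm and grips with 20 to 120 N. Pads are 22 mm wide; open, the fingers measure 114 mm over their backs; the gripper's body (76 mm by 85 mm) begins 54 mm behind the grasp point. The pads swing forward as they close: fully open they stand 13 mm farther back than shut.
Start: joints at [68.239, 17.962, -2.699, 69.339, 0, 90], TCP at [0.222, 0.557, 0.193] pointing down, gripper open.
Joint ranges: [-152.73, 152.73], [-39.44, 99.34], [-58.76, 71.6], [-118.89, 123.64], [-81.53, 83.1], [-180, 180]. Speed limits (degrees/s): [136.94, 136.94, 172.46, 180, 180, 180].

INTERFACE

Orientations are given as a 3x3 rotation matrix whose columns are the frame's x, y, z axes.
In Python, from station import robot gives the robot as it stands.
- The arm moves only by the tool servo_tool, never from a script. Its arguments are lists of equal length, an entry for each row: "translation": the shift along the tool's x, y, z in m, a list of three; "angular": the turn, a rotation vector about the tool's x, y, z in degrees, a list of three; "gripper": the closure, from 0 (fully open) to 1 (shut). In form: {"translation": [[dx, dy, dz], ...], "angular": [[wx, wy, wz], ...], "gripper": [gripper, ...]}. A call has 1 to 20 rows; each row shifts and turns the commanded pose from where the row before left it, along the tool's axes as they then stand; what a row does not reach is not made up. A row lasts 1/12 s, in which the tool goes at most 41.7 mm and 7.16 degrees, less where a joint would pass 70% of its speed; a pose out of reach is approached as far as the arm can. A call is refused whole if a number of a shift passes 0.0417 or a number of a turn 7.16, either way. A call with a gripper value outside its range is refused whole. The fingers move at their own pace and stop on an object; "grip_force" is the grip in N (left out, the last holds). Time passes only in rows, so rows that do not move let the fingers close. It gives the time, the measured TCP pose, the force and the opening at its end, in the units of the state.
- robot.sense(): the state, without advancing time (a new reading comes with each control period).
- robot.read_camera(name): name is "scene" or "top" or "wrist"; returns (picture, depth): 400x640x3 uint8, red, green, blue; 400x640 float32, m along the optical axis (not along the pixel's ray), 0 where there is no reading.
- robot.camera_model(name): a dict with "K" (3x3 intrinsics, pixels), "R" (3x3) and "t" (3): a world point X has camera coordinates R X + t. Camera axes: x right, y down, z forward; pixel columns grow to the right and rows downward; lengths in m; the calibration is good to about 2 mm. A picture is of the moment at which its call begins: read the wrist's pose just before it. camera_model takes no time and is no camera call; for the wrist camera it gives the pose at the moment of the call.
- robot.hand_in(): hands the job in, once; it reports no verdict.
The state is a dict: "t": time; "joint_positions": joint angles; "joint_vel": joint speeds; "effort": joint torques, N m; "eef_pos": TCP position; "eef_rot": TCP orientation; "contact_force": force on the tool from outside, world axes, zero at the start; "torque": the same for the moment, N m; "width": opening from 0.0 (shut) to 1.0 (fully open).
Only numpy, scipy, OpenCV 4.12 (cv2) and the standard library are available. Lean on these libraries where they do the work, as an engineer would, in place of code of your own. Each camera call takes 0.05 s, during which the arm holds its last target. There are 200 camera calls.

## Working session

There is one attempt and no reset: what is moved stays moved. The work goes in short steps, Python scripts to look and compute and a tool call to move; the robot and the scene stay as the last step left them, time stands still between calls to the robot, and variables do not carry over. Pictures are saved under pics/ and viewed, about 8 in all and at most 12, crops included, and the job is handed in when it is done.

Besides the shell and the picture viewer there is one more tool, called after "Call:" in YAML: its name, and indented under it one key for each argument. servo_tool: Moves the arm, as the interface text tells. Its arguments: {"type":"object","properties":{"translation":{"type":"array"},"angular":{"type":"array"},"gripper":{"type":"array"},"grip_force":{"type":"number"}},"required":["translation","angular","gripper"]}

```bash
mkdir -p pics
cat > h.py <<'E'
import numpy as np, cv2
from station import robot
def snap(n,f=None):
    m=robot.camera_model(n); p,d=robot.read_camera(n)
    np.savez(f'{n}.npz',p=p,d=d,K=m['K'],R=m['R'],t=m['t'])
    if f: cv2.imwrite(f'pics/{f}.png',p[:,:,::-1])
    return p,d,m
def world(n,u,v,z=None):
    a=np.load(f'{n}.npz'); K,R,t=a['K'],a['R'],np.array(a['t']).ravel()
    r=np.linalg.inv(K)@[u,v,1.]
    if z is None:
        return R.T@(r*a['d'][int(round(v)),int(round(u))]-t)
    c=-R.T@t; w=R.T@r; return c+w*(z-c[2])/w[2]
E
python3 - <<'E'
from h import *
snap('top','top1'); snap('scene','scene1')
s=robot.sense(); print({k:np.round(v,3).tolist() for k,v in s.items()})
E
```

```text
{'t': 0.1, 'joint_positions': [68.24, 17.998, -2.749, 69.339, -0.001, 90.0], 'joint_vel': [0.025, -0.095, 0.049, 0.0, -0.033, -0.103], 'effort': [0.0, -54.077, 34.054, 0.011, 0.0, -0.0], 'eef_pos': [0.222, 0.557, 0.192], 'eef_rot': [[-0.929, 0.371, -0.001], [0.371, 0.929, -0.001], [-0.0, -0.001, -1.0]], 'contact_force': [-0.124, -0.391, 0.223], 'torque': [0.008, -0.048, -0.046], 'width': 0.999}
```

View pics/top1.png

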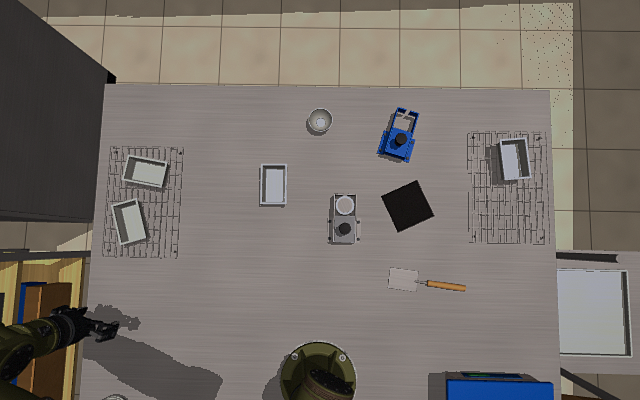

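View pics/scene1.png

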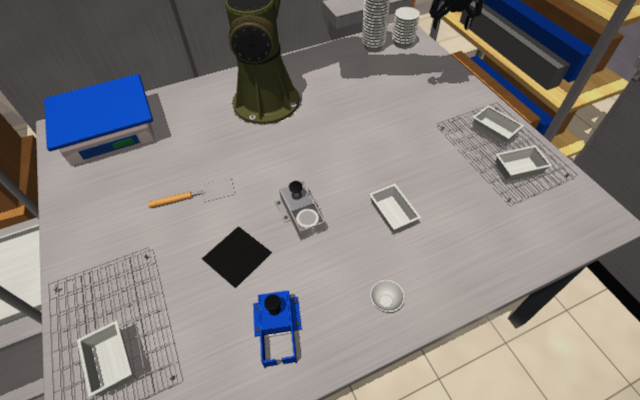

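Top view: the steel dispenser is at about (344,218), with its plunger at (344,229) and lid shaft at (344,205). The look-alike is the blue dispenser at (400,140) with plunger (400,140). The pad is at (407,205), to the robot's right of the mouth. The tin is at (273,185), the cup at (319,121) and the spatula at (425,284). I choose the steel one and will check it in a close crop.

Run:
```python
from h import *
a=np.load('top.npz'); p=a['p'][145:265,305:445,::-1]
cv2.imwrite('pics/crop1.png',cv2.resize(p,None,fx=5.7,fy=5,interpolation=cv2.INTER_CUBIC) if 0 else cv2.resize(p,None,fx=5,fy=5,interpolation=cv2.INTER_CUBIC))
g=a['p'].astype(int).max(2)
# pad
m=((g<45)).astype(np.uint8); m[:, :378]=0;m[:,440:]=0;m[:176]=0;m[236:]=0
c=max(cv2.findContours(m,0,1)[0],key=cv2.contourArea); r=cv2.minAreaRect(c); b=cv2.boxPoints(r)
print(r); W=[world('top',u,v,0.0005) for u,v in b]; print(np.round(W,4), np.round(np.mean(W,0),4),[np.linalg.norm(W[i]-W[i-1]).round(4) for i in range(4)])
for u,v in [(344,229),(344,205),(331,215),(400,160),(319,121)]: print(u,v,world('top',u,v).round(4))
```

```text
((407.083984375, 205.60391235351562), (39.843605041503906, 39.681640625), 65.0952377319336)
[[ 5.806e-01 -1.911e-01  5.000e-04]
 [ 6.378e-01 -3.080e-01  5.000e-04]
 [ 5.205e-01 -3.616e-01  5.000e-04]
 [ 4.643e-01 -2.457e-01  5.000e-04]] [ 5.508e-01 -2.766e-01  5.000e-04] [np.float64(0.1285), np.float64(0.1301), np.float64(0.1289), np.float64(0.1288)]
344 229 [ 0.4672 -0.0702  0.0933]
344 205 [ 0.545  -0.0709  0.0369]
331 215 [ 0.5153 -0.0305 -0.0014]
400 160 [ 0.7008 -0.2538 -0.0008]
319 121 [0.8276 0.0153 0.0019]
```

View pics/crop1.png

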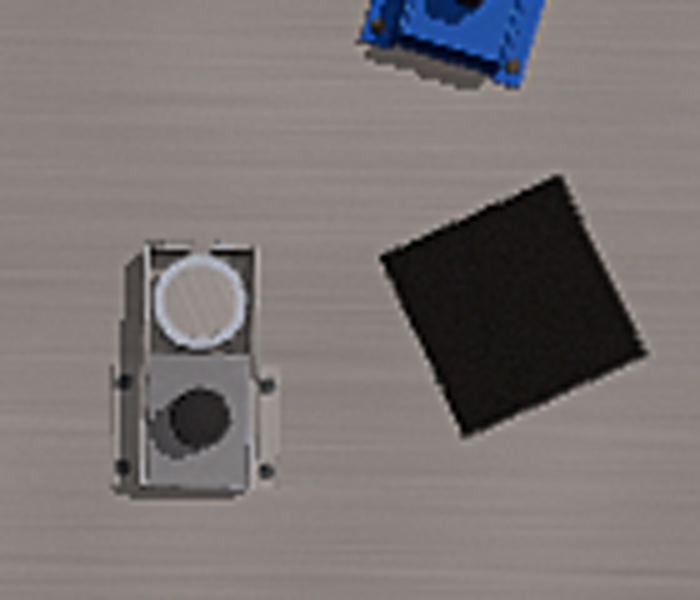

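The crop confirms the steel dispenser, with its plunger head at crop (199,418), lids at (200,301) and the pad centred near (513,305). I'll refine these using depth.

Run:
```python
from h import *
a=np.load('top.npz');K,R,t,d=a['K'],a['R'],a['t'].ravel(),a['d']
v,u=np.mgrid[0:400,0:640]; r=np.stack([u,v,np.ones_like(u)],-1)@np.linalg.inv(K).T
X=(r*d[...,None]-t)@R
reg=(X[...,0]>.38)&(X[...,0]<.62)&(X[...,1]>-.14)&(X[...,1]<0)
pl=X[reg&(X[...,2]>.085)&(X[...,2]<.11)]; print('plunger',len(pl),pl.mean(0).round(4),pl.min(0).round(4),pl.max(0).round(4))
ld=reg&(X[...,2]>.034)&(X[...,2]<.044); pts=X[ld]; print('lid',len(pts),np.median(pts,0).round(4),((pts.min(0)+pts.max(0))/2).round(4),np.ptp(pts,axis=0).round(3))
b=X[reg&(X[...,2]>.045)&(X[...,2]<.055)]; print('body',len(b), b.min(0),b.max(0))
c,s,an=cv2.minAreaRect((b[:,:2]*1000).astype(np.float32)); print(c,s,an)
print('px',world('top',344.7,228.5,.092),world('top',344.9,205.1,.040))
for n,rg in dict(cup=(.74,.9,-.05,.1),tin=(.5,.7,.05,.2),blue=(.6,.9,-.35,-.15),spat=(.25,.45,-.45,-.15)).items():
    q=X[(X[...,0]>rg[0])&(X[...,0]<rg[1])&(X[...,1]>rg[2])&(X[...,1]<rg[3])&(X[...,2]>.008)]; print(n,len(q),q.min(0).round(3),q.max(0).round(3))
```

```text
plunger 109 [ 0.4698 -0.0721  0.0924] [ 0.4524 -0.0882  0.0877] [ 0.4854 -0.0551  0.0971]
lid 293 [ 0.5447 -0.0737  0.0408] [ 0.5027 -0.0727  0.039 ] [0.149 0.072 0.01 ]
body 560 [ 0.42829278 -0.10838219  0.04502164] [ 0.57947427 -0.03660203  0.05488983]
(503.7546691894531, -72.80368041992188) (150.47882080078125, 72.00860595703125) 0.7759718894958496
px [ 0.46881594 -0.07229688  0.092     ] [ 0.54442168 -0.07367209  0.04      ]
cup 359 [ 0.783 -0.031  0.008] [0.861 0.05  0.04 ]
tin 439 [0.545 0.112 0.008] [0.673 0.197 0.048]
blue 874 [ 0.669 -0.303  0.008] [ 0.897 -0.154  0.097]
spat 278 [ 0.255 -0.45   0.008] [ 0.419 -0.202  0.025]
```

Call:
servo_tool:
  translation:
    - [-0.0231,-0.0246,0]
    - [-0.0231,-0.0246,0]
    - [-0.0231,-0.0246,0]
    - [-0.0231,-0.0246,0]
    - [-0.0231,-0.0246,0]
    - [-0.0231,-0.0246,0]
    - [-0.0231,-0.0246,0]
    - [-0.0231,-0.0246,0]
    - [-0.0231,-0.0246,0]
    - [-0.0231,-0.0246,0]
    - [-0.0231,-0.0246,0]
    - [-0.0231,-0.0246,0]
    - [-0.0231,-0.0246,0]
    - [-0.0231,-0.0246,0]
    - [-0.0231,-0.0246,0]
    - [-0.0231,-0.0246,0]
    - [-0.0231,-0.0246,0]
    - [-0.0231,-0.0246,0]
    - [-0.0231,-0.0246,0]
    - [-0.0231,-0.0246,0]
  angular:
    - [0,0,0]
    - [0,0,0]
    - [0,0,0]
    - [0,0,0]
    - [0,0,0]
    - [0,0,0]
    - [0,0,0]
    - [0,0,0]
    - [0,0,0]
    - [0,0,0]
    - [0,0,0]
    - [0,0,0]
    - [0,0,0]
    - [0,0,0]
    - [0,0,0]
    - [0,0,0]
    - [0,0,0]
    - [0,0,0]
    - [0,0,0]
    - [0,0,0]
  gripper: [1,1,1,1,1,1,1,1,1,1,1,1,1,1,1,1,1,1,1,1]

```text
t: 1.77
eef_pos: [0.4691, -0.0727, 0.1924]
eef_rot: [[-0.929, 0.371, -0.0], [0.371, 0.929, 0.0], [0.0, 0.0, -1.0]]
contact_force: [0.4, 0.9, 0.3]
width: -0.001
```

Call:
servo_tool:
  translation:
    - [0,0,0]
    - [0,0,0]
    - [0,0,0]
    - [0,0,0]
    - [0,0,0]
    - [0,0,0]
    - [0,0,0]
    - [0,0,0]
    - [0,0,0]
    - [0,0,0]
    - [0,0,0]
    - [0,0,0]
  angular:
    - [0,0,6.82]
    - [0,0,6.82]
    - [0,0,6.82]
    - [0,0,6.82]
    - [0,0,6.82]
    - [0,0,6.82]
    - [0,0,6.82]
    - [0,0,6.82]
    - [0,0,6.82]
    - [0,0,6.82]
    - [0,0,0]
    - [0,0,0]
  gripper: [1,1,1,1,1,1,1,1,1,1,1,1]

```text
t: 2.77
eef_pos: [0.4688, -0.071, 0.1923]
eef_rot: [[-0.004, 1.0, -0.001], [1.0, 0.004, 0.0], [0.0, -0.001, -1.0]]
contact_force: [0.3, 0.6, -0.2]
width: 0.001
```

Call:
servo_tool:
  translation:
    - [0,-0.001,0.02]
    - [0,0,0.03]
    - [0,0,0.03]
    - [0,0,0.01]
    - [0,0,0]
    - [0,0,0.0025]
    - [0,0,0.0025]
    - [0,0,0.0025]
    - [0,0,0.0025]
    - [0,0,0.0025]
    - [0,0,0.0025]
  angular:
    - [0,0,0]
    - [0,0,0]
    - [0,0,0]
    - [0,0,0]
    - [0,0,0]
    - [0,0,0]
    - [0,0,0]
    - [0,0,0]
    - [0,0,0]
    - [0,0,0]
    - [0,0,0]
  gripper: [1,1,1,1,1,1,1,1,1,1,1]

```text
t: 3.68
eef_pos: [0.4686, -0.071, 0.0879]
eef_rot: [[-0.001, 1.0, 0.001], [1.0, 0.001, -0.0], [-0.0, 0.001, -1.0]]
contact_force: [0.2, 0.1, -1.1]
width: 0.001
```

Call:
servo_tool:
  translation:
    - [0,0,0.0025]
    - [0,0,0.0025]
    - [0,0,0.0025]
    - [0,0,0.0025]
    - [0,0,0.0025]
    - [0,0,0.0025]
  angular:
    - [0,0,0]
    - [0,0,0]
    - [0,0,0]
    - [0,0,0]
    - [0,0,0]
    - [0,0,0]
  gripper: [1,1,1,1,1,1]

```text
t: 4.18
eef_pos: [0.4681, -0.071, 0.0723]
eef_rot: [[-0.001, 1.0, -0.0], [1.0, 0.001, 0.0], [0.0, -0.0, -1.0]]
contact_force: [-0.1, -0.2, -1.0]
width: -0.002
```

At z = 72 mm I expected about 10 N up, but the force reads about 0. I'll look.

Run:
```python
from h import *
for k in range(1):
    print(robot.sense()['contact_force'],robot.sense()['torque'],robot.sense()['effort'])
snap('scene'); snap('top'); snap('wrist')
a=np.load('scene.npz')['p'][150:260,240:360,::-1]; b=np.load('wrist.npz')['p'][:,:,::-1]
c=np.load('top.npz')['p'][150:250,300:400,::-1]
A=cv2.resize(a,(400,367)); C=cv2.resize(c,(400,400))
B=cv2.resize(b,(320,200))
o=np.zeros((600,800,3),np.uint8); o[:367,:400]=A; o[:400,400:]=C; o[400:,:320]=B
cv2.imwrite('pics/p4.png',o)
```

```text
[-0.13857785 -0.18301545 -1.02663637] [-0.02996579  0.01782191  0.0055082 ] [ 5.45883340e-04 -4.08676386e+01  3.01433444e+01  1.52142635e-01
  2.93052665e-05 -1.15141688e-04]
```

View pics/p4.png

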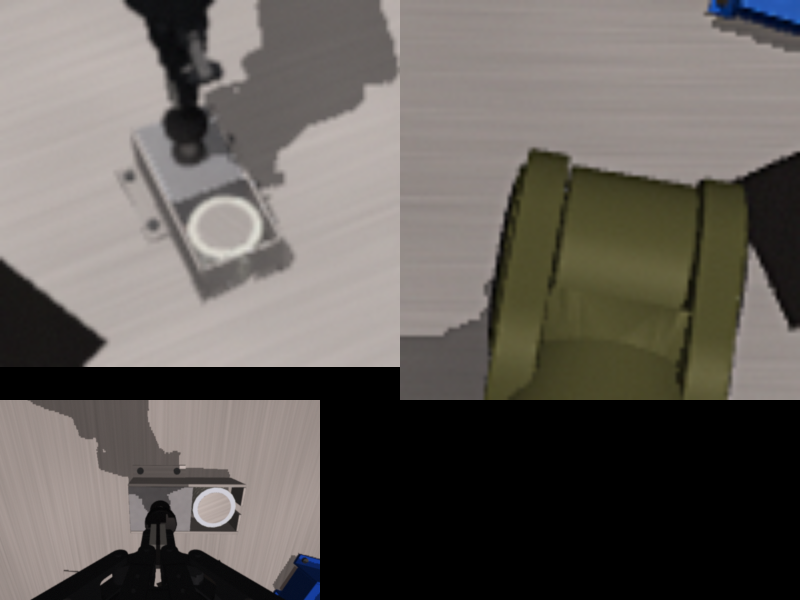

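The lid has not emerged and the fingers seem near the head at (185,125) in the scene crop. I need a closer look with depth.

Run:
```python
from h import *
a=np.load('wrist.npz'); s=np.load('scene.npz')
A=cv2.resize(a['p'][140:290,230:500,::-1],(800,444),interpolation=cv2.INTER_CUBIC)
cv2.imwrite('pics/p5.png',A)
def cloud(n):
    a=np.load(n+'.npz'); v,u=np.mgrid[0:400,0:640]; r=np.stack([u,v,np.ones_like(u)],-1)@np.linalg.inv(a['K']).T
    return (r*a['d'][...,None]-a['t'].ravel())@a['R'],a['p'].max(2)
for n in('scene','wrist'):
    X,g=cloud(n); m=(abs(X[...,0]-.47)<.05)&(abs(X[...,1]+.072)<.05)&(X[...,2]>.05)&(X[...,2]<.14)&(g<80)
    q=X[m]
    for z in np.arange(.05,.14,.006):
        k=q[(q[:,2]>=z)&(q[:,2]<z+.006)]
        if len(k): print(n,round(z,3),len(k),k.min(0)[:2].round(3),k.max(0)[:2].round(3))
    b=X[(abs(X[...,0]-.5)<.1)&(abs(X[...,1]+.072)<.05)&(X[...,2]>.044)&(X[...,2]<.054)&(g>80)]
    print('body',b.min(0).round(3),b.max(0).round(3))
```

```text
scene 0.05 52 [ 0.438 -0.084] [ 0.486 -0.037]
scene 0.056 6 [ 0.474 -0.078] [ 0.481 -0.067]
scene 0.062 6 [ 0.475 -0.076] [ 0.479 -0.066]
scene 0.068 1 [ 0.477 -0.078] [ 0.477 -0.078]
scene 0.08 11 [ 0.482 -0.085] [ 0.49 -0.06]
scene 0.086 38 [ 0.458 -0.089] [ 0.489 -0.057]
scene 0.092 75 [ 0.46  -0.089] [ 0.49  -0.056]
scene 0.11 1 [ 0.474 -0.071] [ 0.474 -0.071]
scene 0.116 3 [ 0.476 -0.077] [ 0.48  -0.069]
scene 0.122 9 [ 0.477 -0.077] [ 0.483 -0.065]
scene 0.128 11 [ 0.474 -0.081] [ 0.483 -0.064]
scene 0.134 8 [ 0.473 -0.08 ] [ 0.484 -0.065]
body [ 0.43  -0.109  0.044] [ 0.584 -0.036  0.054]
wrist 0.05 312 [ 0.455 -0.072] [ 0.482 -0.06 ]
wrist 0.074 3 [ 0.455 -0.063] [ 0.47  -0.057]
wrist 0.08 200 [ 0.452 -0.069] [ 0.485 -0.056]
wrist 0.086 1943 [ 0.451 -0.084] [ 0.486 -0.056]
wrist 0.092 8 [ 0.463 -0.075] [ 0.483 -0.058]
wrist 0.11 82 [ 0.455 -0.066] [ 0.476 -0.061]
wrist 0.116 339 [ 0.452 -0.066] [ 0.479 -0.06 ]
wrist 0.122 418 [ 0.452 -0.066] [ 0.479 -0.06 ]
wrist 0.128 458 [ 0.452 -0.067] [ 0.479 -0.06 ]
wrist 0.134 550 [ 0.452 -0.066] [ 0.479 -0.06 ]
body [ 0.426 -0.11   0.044] [ 0.58  -0.038  0.051]
```

View pics/p5.png

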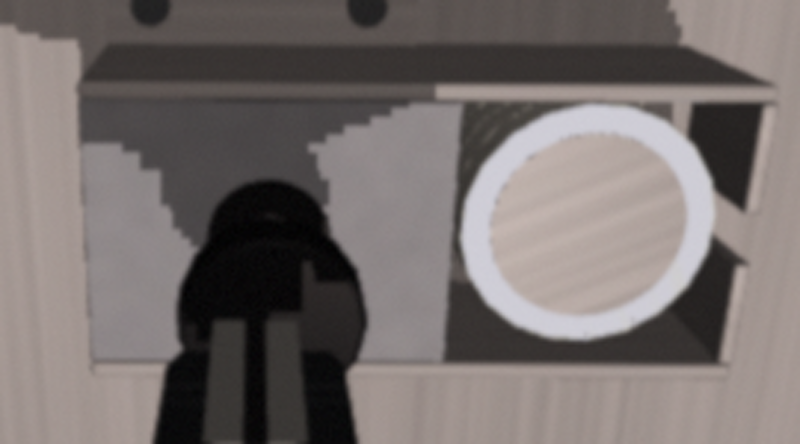

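The plunger head is still up (z ≈ 0.09). The visible fingers end at about z 0.11, though the reported TCP is 0.072. I'll check this without the darkness filter.

Run:
```python
from h import *
def cloud(n):
    a=np.load(n+'.npz'); v,u=np.mgrid[0:400,0:640]; r=np.stack([u,v,np.ones_like(u)],-1)@np.linalg.inv(a['K']).T
    return (r*a['d'][...,None]-a['t'].ravel())@a['R'],a['p'].max(2)
for n in('scene','wrist'):
    X,g=cloud(n); m=(abs(X[...,0]-.47)<.04)&(abs(X[...,1]+.072)<.03)
    q=X[m][:,2]; print(n,np.histogram(q,np.arange(.056,.2,.006)))
m=robot.camera_model('wrist'); s=robot.sense()
print('cam centre in tool',(s['eef_rot'].T@(-m['R'].T@np.ravel(m['t'])-s['eef_pos'])).round(4) if hasattr(s['eef_rot'],'T') else 0)
print('K',m['K'],'R tool',(np.array(m['R'])@np.array(s['eef_rot'])).round(3)); print(s['eef_pos'],s['joint_positions'],s['width'])
# project tcp into scene & wrist
for n in('scene','wrist'):
    c=robot.camera_model(n)
    for dz in(0,.02,.038):
        p=np.array(c['R'])@(np.array(s['eef_pos'])+[0,0,dz])+np.ravel(c['t']); p=c['K']@p; print(n,dz,(p[:2]/p[2]).round(1))
```

```text
scene (array([ 6,  6,  1,  0, 12, 39, 81,  0,  0,  2,  7, 14, 13, 10,  4,  2,  5,
        9, 14,  7, 19, 17, 10,  8]), array([0.056, 0.062, 0.068, 0.074, 0.08 , 0.086, 0.092, 0.098, 0.104,
       0.11 , 0.116, 0.122, 0.128, 0.134, 0.14 , 0.146, 0.152, 0.158,
       0.164, 0.17 , 0.176, 0.182, 0.188, 0.194, 0.2  ]))
wrist (array([   0,    0,    0,    3,  202, 1951,    8,    0,    0,   82,  340,
        421,  463,  554,  381,  787, 1788, 2942, 5188, 3018, 4029, 3672,
       3669, 1506]), array([0.056, 0.062, 0.068, 0.074, 0.08 , 0.086, 0.092, 0.098, 0.104,
       0.11 , 0.116, 0.122, 0.128, 0.134, 0.14 , 0.146, 0.152, 0.158,
       0.164, 0.17 , 0.176, 0.182, 0.188, 0.194, 0.2  ]))
cam centre in tool [ 0.0803 -0.002  -0.1797]
K [[328.72514434   0.         315.72367628]
 [  0.         328.72514434 199.00274529]
 [  0.           0.           1.        ]] R tool [[ 0.     1.     0.   ]
 [-0.949  0.    -0.317]
 [-0.317 -0.     0.949]]
[ 0.46786313 -0.07095299  0.07232974] [-8.62218660e+00  9.47279317e+00 -3.02166361e+01  5.03421873e+01
 -1.53500484e-03  8.13403482e+01] -0.0032806080675880957
scene 0 [295.2 188.7]
scene 0.02 [294.6 184. ]
scene 0.038 [294.1 179.7]
wrist 0 [319.1 231.3]
wrist 0.02 [319.4 246.6]
wrist 0.038 [319.8 263.4]
```

Run:
```python
from h import *
def cloud(n):
    a=np.load(n+'.npz'); v,u=np.mgrid[0:400,0:640]; r=np.stack([u,v,np.ones_like(u)],-1)@np.linalg.inv(a['K']).T
    return (r*a['d'][...,None]-a['t'].ravel())@a['R'],a['p'].max(2)
for n in('scene','wrist'):
    X,g=cloud(n); m=(abs(X[...,0]-.47)<.08)&(abs(X[...,1]+.072)<.08)
    q=X[m]
    for z in np.arange(.098,.26,.009):
        k=q[(q[:,2]>=z)&(q[:,2]<z+.009)]
        if len(k): print(n,round(z,3),len(k),np.percentile(k,2,axis=0)[:2].round(3),np.percentile(k,98,axis=0)[:2].round(3))
```

```text
scene 0.107 2 [ 0.472 -0.071] [ 0.474 -0.059]
scene 0.116 12 [ 0.468 -0.081] [ 0.481 -0.061]
scene 0.125 22 [ 0.463 -0.081] [ 0.483 -0.064]
scene 0.134 13 [ 0.464 -0.081] [ 0.484 -0.065]
scene 0.143 3 [ 0.461 -0.081] [ 0.474 -0.079]
scene 0.152 8 [ 0.461 -0.083] [ 0.494 -0.08 ]
scene 0.161 20 [ 0.449 -0.084] [ 0.501 -0.062]
scene 0.17 15 [ 0.44  -0.086] [ 0.508 -0.07 ]
scene 0.179 31 [ 0.457 -0.088] [ 0.517 -0.053]
scene 0.188 22 [ 0.453 -0.087] [ 0.521 -0.075]
scene 0.197 73 [ 0.484 -0.087] [ 0.53  -0.057]
scene 0.206 50 [ 0.473 -0.09 ] [ 0.527 -0.053]
scene 0.215 63 [ 0.48  -0.089] [ 0.515 -0.052]
scene 0.224 32 [ 0.494 -0.081] [ 0.509 -0.06 ]
scene 0.233 27 [ 0.493 -0.09 ] [ 0.507 -0.048]
scene 0.242 79 [ 0.473 -0.107] [ 0.506 -0.04 ]
scene 0.251 86 [ 0.469 -0.107] [ 0.507 -0.042]
scene 0.26 85 [ 0.469 -0.107] [ 0.506 -0.04 ]
wrist 0.107 82 [ 0.456 -0.066] [ 0.472 -0.061]
wrist 0.116 550 [ 0.453 -0.066] [ 0.478 -0.061]
wrist 0.125 674 [ 0.453 -0.066] [ 0.479 -0.061]
wrist 0.134 758 [ 0.453 -0.066] [ 0.479 -0.061]
wrist 0.143 964 [ 0.45  -0.082] [ 0.482 -0.059]
wrist 0.152 3020 [ 0.435 -0.08 ] [ 0.497 -0.058]
wrist 0.161 7148 [ 0.429 -0.08 ] [ 0.503 -0.059]
wrist 0.17 5649 [ 0.421 -0.08 ] [ 0.51  -0.055]
wrist 0.179 9229 [ 0.415 -0.073] [ 0.517 -0.054]
wrist 0.188 7460 [ 0.41  -0.063] [ 0.522 -0.054]
wrist 0.197 255 [ 0.448 -0.055] [ 0.483 -0.054]
```

The gripper's own shape matches the description (tips about 73 mm below the body). So the reported z is about 38 mm lower than the real tips, and x and y agree. Two cameras agree on this, so from here I'll go by measured tip height and contact force.

Call:
servo_tool:
  translation:
    - [0,0,0.003]
    - [0,0,0.003]
    - [0,0,0.003]
    - [0,0,0.002]
    - [0,0,0.002]
    - [0,0,0.001]
    - [0,0,0]
  angular:
    - [0,0,0]
    - [0,0,0]
    - [0,0,0]
    - [0,0,0]
    - [0,0,0]
    - [0,0,0]
    - [0,0,0]
  gripper: [1,1,1,1,1,1,1]

```text
t: 4.92
eef_pos: [0.4679, -0.071, 0.0583]
eef_rot: [[-0.001, 1.0, -0.0], [1.0, 0.001, 0.0], [0.0, -0.0, -1.0]]
contact_force: [-0.1, -0.2, 0.5]
width: -0.009
```

Call:
servo_tool:
  translation:
    - [0,0,0.002]
    - [0,0,0.002]
    - [0,0,0.002]
    - [0,0,0]
  angular:
    - [0,0,0]
    - [0,0,0]
    - [0,0,0]
    - [0,0,0]
  gripper: [1,1,1,1]

```text
t: 5.25
eef_pos: [0.4683, -0.071, 0.0527]
eef_rot: [[-0.001, 1.0, 0.0], [1.0, 0.001, -0.0], [-0.0, 0.0, -1.0]]
contact_force: [-1.4, 0.4, 5.4]
width: 0.003
```

Contact comes at a reported z of about 0.053, so the offset is about 38.5 mm. Now I'll press slowly.

Call:
servo_tool:
  translation:
    - [0,0,0.002]
    - [0,0,0.002]
    - [0,0,0.002]
    - [0,0,0.002]
    - [0,0,0.002]
    - [0,0,0.002]
    - [0,0,0.002]
    - [0,0,0.002]
    - [0,0,0.002]
    - [0,0,0.002]
    - [0,0,0]
  angular:
    - [0,0,0]
    - [0,0,0]
    - [0,0,0]
    - [0,0,0]
    - [0,0,0]
    - [0,0,0]
    - [0,0,0]
    - [0,0,0]
    - [0,0,0]
    - [0,0,0]
    - [0,0,0]
  gripper: [1,1,1,1,1,1,1,1,1,1,1]

```text
t: 6.17
eef_pos: [0.4683, -0.071, 0.0333]
eef_rot: [[-0.001, 1.0, 0.001], [1.0, 0.001, -0.0], [-0.0, 0.001, -1.0]]
contact_force: [-2.5, 0.3, 8.9]
width: -0.004
```

Call:
servo_tool:
  translation:
    - [0,0,0.002]
    - [0,0,0.0015]
    - [0,0,0.001]
    - [0,0,0]
  angular:
    - [0,0,0]
    - [0,0,0]
    - [0,0,0]
    - [0,0,0]
  gripper: [1,1,1,1]

```text
t: 6.5
eef_pos: [0.4683, -0.071, 0.0289]
eef_rot: [[-0.001, 1.0, 0.001], [1.0, 0.001, -0.0], [-0.0, 0.001, -1.0]]
contact_force: [-3.4, 1.3, 10.8]
width: -0.0
```

Nearly at the bottom (about 11 N). I'll go on until the end stop shows as a jump in force.

Call:
servo_tool:
  translation:
    - [0,0,0.001]
    - [0,0,0.001]
    - [0,0,0]
  angular:
    - [0,0,0]
    - [0,0,0]
    - [0,0,0]
  gripper: [1,1,1]

```text
t: 6.75
eef_pos: [0.4684, -0.071, 0.0282]
eef_rot: [[-0.001, 1.0, 0.001], [1.0, 0.001, -0.0], [-0.0, 0.001, -1.0]]
contact_force: [-8.3, 0.6, 25.0]
width: 0.0
```

End stop reached (25 N). I'll release and move to the lid's far side from the pad.

Call:
servo_tool:
  translation:
    - [0,0,-0.005]
    - [0,0,-0.01]
    - [0,0,-0.02]
    - [0,0,-0.03]
    - [0,0,-0.035]
    - [0.01,0.02,0]
    - [0.012,0.027,0]
    - [0.012,0.03,0]
    - [0.012,0.03,0]
    - [0.012,0.03,0]
    - [0.012,0.02,0]
    - [0,0,0]
  angular:
    - [0,0,0]
    - [0,0,0]
    - [0,0,0]
    - [0,0,0]
    - [0,0,0]
    - [0,0,0]
    - [0,0,0]
    - [0,0,0]
    - [0,0,0]
    - [0,0,0]
    - [0,0,0]
    - [0,0,0]
  gripper: [1,1,1,1,1,0.62,0.62,0.62,0.62,0.62,0.62,0.62]

```text
t: 7.75
eef_pos: [0.6288, 0.0013, 0.1257]
eef_rot: [[-0.003, 1.0, 0.002], [1.0, 0.003, 0.001], [0.001, 0.002, -1.0]]
contact_force: [-0.8, -0.1, 0.6]
width: 0.387
```

Run:
```python
from h import *
print({k:np.round(v,4).tolist() for k,v in robot.sense().items() if k in('eef_pos','width')})
snap('scene'); snap('wrist')
o=np.zeros((600,720,3),np.uint8)
o[:260,:]=cv2.resize(np.load('scene.npz')['p'][150:280,200:400,::-1],(720,468))[:260] if 0 else cv2.resize(np.load('scene.npz')['p'][170:270,230:400,::-1],(720,424))[:260]
o[260:]=cv2.resize(np.load('wrist.npz')['p'][:,:,::-1],(544,340))[:, :720] if 0 else np.pad(cv2.resize(np.load('wrist.npz')['p'][:,:,::-1],(544,340)),((0,0),(0,176),(0,0)))
cv2.imwrite('pics/p6.png',o)
def cloud(n):
    a=np.load(n+'.npz'); v,u=np.mgrid[0:400,0:640]; r=np.stack([u,v,np.ones_like(u)],-1)@np.linalg.inv(a['K']).T
    return (r*a['d'][...,None]-a['t'].ravel())@a['R'],a['p'].max(2)
for n in('scene','wrist'):
    X,g=cloud(n); q=X[(X[...,0]>.59)&(X[...,0]<.73)&(abs(X[...,1]+.075)<.06)&(X[...,2]>.005)&(X[...,2]<.016)]
    if len(q): print(n,'lid',len(q),np.percentile(q,[1,50,99],axis=0).round(4),q[:,:2].mean(0))
    q=X[(abs(X[...,0]-.625)<.05)&(abs(X[...,1])<.03)&(X[...,2]>.05)]
    if len(q): print(n,'tips z',np.percentile(q[:,2],[0.2,1,2]).round(4))
    q=X[(abs(X[...,0]-.469)<.017)&(abs(X[...,1]+.072)<.017)&(X[...,2]>.056)]; 
    if len(q): print(n,'plunger',len(q),np.median(q,0))
```

```text
{'eef_pos': [0.6288, 0.0013, 0.1257], 'width': 0.3871}
scene lid 410 [[ 0.5972 -0.1033  0.0051]
 [ 0.6288 -0.0729  0.0115]
 [ 0.7127 -0.0213  0.0155]] [ 0.63062474 -0.07246067]
scene tips z [0.1716 0.1841 0.2046]
scene plunger 132 [ 0.47400735 -0.07283141  0.09272003]
wrist lid 2522 [[ 0.5944 -0.1027  0.0064]
 [ 0.6218 -0.0735  0.0089]
 [ 0.6499 -0.0462  0.0105]] [ 0.62210579 -0.07372537]
wrist tips z [0.1667 0.1715 0.1755]
wrist plunger 1901 [ 0.4719485  -0.06999322  0.0903377 ]
```

View pics/p6.png

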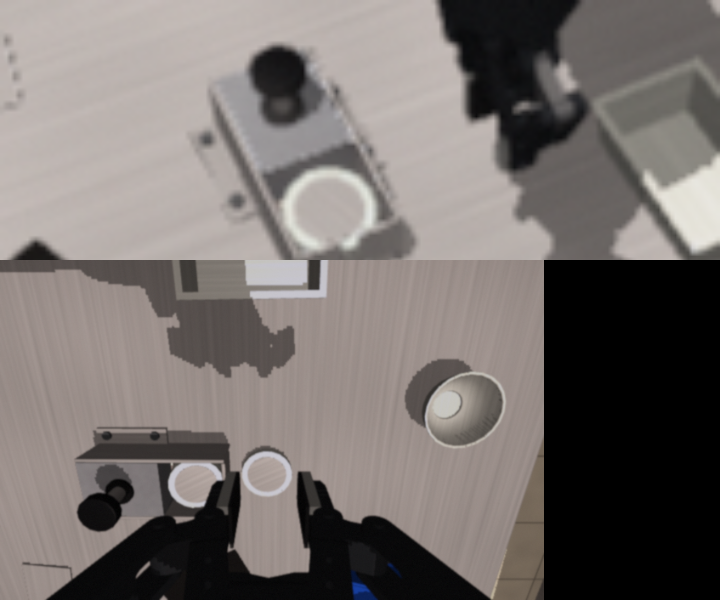

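A single lid is out at (0.624, -0.0735), z top about 10 mm. The plunger is back up at 0.092 and the stack is still in the shaft. I'll descend on the lid's +y side with the fingers about 33 mm apart.

Call:
servo_tool:
  translation:
    - [0,-0.002,0.03]
    - [0,0,0.035]
    - [0,0,0.035]
    - [0,0,0.03]
    - [0,0,0.02]
    - [0,0,0.006]
    - [0,0,0]
  angular:
    - [0,0,0]
    - [0,0,0]
    - [0,0,0]
    - [0,0,0]
    - [0,0,0]
    - [0,0,0]
    - [0,0,0]
  gripper: [0.62,0.62,0.62,0.62,0.62,0.62,0.62]

```text
t: 8.43
eef_pos: [0.6202, -0.0015, -0.0314]
eef_rot: [[-0.0, 1.0, -0.004], [1.0, 0.0, -0.0], [-0.0, -0.004, -1.0]]
contact_force: [-0.1, -0.3, 0.7]
width: 0.381
```

Call:
servo_tool:
  translation:
    - [0,0,0.0015]
    - [0,0,0.0015]
    - [0,0,0.001]
    - [0,0,0]
  angular:
    - [0,0,0]
    - [0,0,0]
    - [0,0,0]
    - [0,0,0]
  gripper: [0.62,0.62,0.62,0.62]

```text
t: 8.77
eef_pos: [0.6241, -0.0009, -0.0326]
eef_rot: [[-0.001, 1.0, 0.002], [1.0, 0.001, -0.0], [-0.0, 0.002, -1.0]]
contact_force: [0.1, -0.1, -0.5]
width: 0.382
```

Call:
servo_tool:
  translation:
    - [0,0.003,0.001]
    - [0,0,0.001]
    - [0,0,0.001]
    - [0,0,0.001]
    - [0,0,0]
    - [0,0,0]
  angular:
    - [0,0,0]
    - [0,0,0]
    - [0,0,0]
    - [0,0,0]
    - [0,0,0]
    - [0,0,0]
  gripper: [0.62,0.62,0.62,0.62,0.62,0.62]

```text
t: 9.27
eef_pos: [0.6259, -0.0009, -0.0381]
eef_rot: [[-0.001, 1.0, -0.0], [1.0, 0.001, -0.0], [-0.0, -0.0, -1.0]]
contact_force: [0.0, -0.4, 0.2]
width: 0.382
```

Run:
```python
from h import *
snap('wrist')
print({k:np.round(v,4).tolist() for k,v in robot.sense().items() if k in('eef_pos','width','contact_force')})
a=np.load('wrist.npz'); v,u=np.mgrid[0:400,0:640]; r=np.stack([u,v,np.ones_like(u)],-1)@np.linalg.inv(a['K']).T
X=(r*a['d'][...,None]-a['t'].ravel())@a['R']; g=a['p'].max(2)
for s in(-1,1):
    q=X[(abs(X[...,0]-(.626+s*.028))<.016)&(abs(X[...,1])<.02)&(g<70)&(X[...,2]<.06)]
    if len(q): print('finger',s,len(q),np.percentile(q,[.5,2,50,98],axis=0).round(4))
q=X[(X[...,0]>.59)&(X[...,0]<.66)&(X[...,1]<-.03)&(X[...,1]>-.12)&(X[...,2]>.005)&(X[...,2]<.016)]
print('lid',len(q),q.min(0).round(4),q.max(0).round(4))
cv2.imwrite('pics/p7.png',a['p'][150:400,140:520,::-1].repeat(2,0).repeat(2,1))
```

```text
{'eef_pos': [0.626, -0.0009, -0.038], 'contact_force': [0.3732, -0.2885, 0.0234], 'width': 0.3799}
finger -1 5891 [[ 0.5822 -0.0134  0.0022]
 [ 0.5825 -0.0118  0.0066]
 [ 0.5961  0.0054  0.0502]
 [ 0.6076  0.0113  0.059 ]]
finger 1 6556 [[ 0.6399 -0.0126  0.003 ]
 [ 0.6399 -0.0108  0.0074]
 [ 0.6552  0.0055  0.0518]
 [ 0.6691  0.0115  0.0593]]
lid 1736 [ 0.5994 -0.0606  0.005 ] [ 0.6478 -0.0443  0.0102]
```

View pics/p7.png

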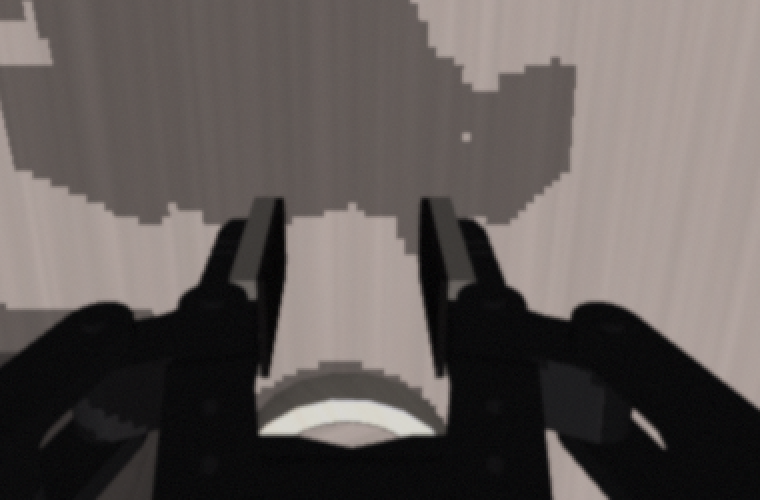

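Fingertips straddle evenly at z ≈ 2–3 mm with no contact, and the lid is centred ahead at y −0.074. I'll push along −y past the dispenser's corner.

Call:
servo_tool:
  translation:
    - [-0.01,0,-0.001]
    - [-0.01,0,0]
    - [-0.008,0,0]
    - [-0.006,0,0]
    - [-0.006,0,0]
    - [-0.006,0,0]
    - [-0.006,0,0]
    - [-0.006,0,0]
    - [-0.006,0,0]
    - [-0.006,0,0]
    - [-0.006,0,0]
    - [-0.006,0,0]
    - [-0.004,0,0]
    - [-0.002,0,0]
    - [0,0,0]
  angular:
    - [0,0,0]
    - [0,0,0]
    - [0,0,0]
    - [0,0,0]
    - [0,0,0]
    - [0,0,0]
    - [0,0,0]
    - [0,0,0]
    - [0,0,0]
    - [0,0,0]
    - [0,0,0]
    - [0,0,0]
    - [0,0,0]
    - [0,0,0]
    - [0,0,0]
  gripper: [0.62,0.62,0.62,0.62,0.62,0.62,0.62,0.62,0.62,0.62,0.62,0.62,0.62,0.62,0.62]

```text
t: 10.57
eef_pos: [0.6262, -0.0896, -0.0369]
eef_rot: [[-0.0, 1.0, 0.0], [1.0, 0.0, -0.001], [-0.001, 0.0, -1.0]]
contact_force: [0.3, -0.0, 1.3]
width: 0.379
```

```bash
cat >> h.py <<'E'
def cloud(n):
    a=np.load(n+'.npz'); v,u=np.mgrid[0:400,0:640]; r=np.stack([u,v,np.ones_like(u)],-1)@np.linalg.inv(a['K']).T
    return (r*a['d'][...,None]-a['t'].ravel())@a['R'],a['p']
E
python3 - <<'E'
from h import *
s=robot.sense(); print(s['eef_pos'],s['contact_force'])
for n in('top','scene','wrist'):
    snap(n); X,p=cloud(n); g=p.min(2)
    q=X[(X[...,0]>.585)&(X[...,0]<.67)&(X[...,1]<-.06)&(X[...,1]>-.20)&(X[...,2]>.006)&(X[...,2]<.015)&(g>100)]
    if len(q)>20: print(n,len(q),np.percentile(q,[1,50,99],axis=0).round(4))
E
```

```text
[ 0.62617756 -0.08956789 -0.03687148] [ 0.31600848 -0.00992258  1.32335809]
scene 381 [[ 0.5982 -0.1526  0.0066]
 [ 0.6281 -0.1251  0.0114]
 [ 0.6556 -0.0972  0.0148]]
wrist 6657 [[ 0.601  -0.1468  0.0074]
 [ 0.6243 -0.1238  0.0089]
 [ 0.6471 -0.0981  0.0101]]
```

Call:
servo_tool:
  translation:
    - [-0.002,0.0028,0]
    - [-0.002,0.0028,0]
    - [-0.002,0.0028,0]
    - [-0.002,0.0028,0]
    - [-0.002,0.0028,0]
    - [-0.002,0.0028,0]
    - [-0.004,0,0]
    - [-0.006,0,0]
    - [-0.006,0,0]
    - [-0.006,0,0]
    - [-0.006,0,0]
    - [-0.006,0,0]
    - [-0.006,0,0]
    - [-0.006,0,0]
    - [-0.006,0,0]
    - [-0.004,0,0]
    - [-0.002,0,0]
    - [0,0,0]
  angular:
    - [0,0,4.5]
    - [0,0,4.5]
    - [0,0,4.5]
    - [0,0,4.5]
    - [0,0,4.5]
    - [0,0,4.5]
    - [0,0,0]
    - [0,0,0]
    - [0,0,0]
    - [0,0,0]
    - [0,0,0]
    - [0,0,0]
    - [0,0,0]
    - [0,0,0]
    - [0,0,0]
    - [0,0,0]
    - [0,0,0]
    - [0,0,0]
  gripper: [0.62,0.62,0.62,0.62,0.62,0.62,0.62,0.62,0.62,0.62,0.62,0.62,0.62,0.62,0.62,0.62,0.62,0.62]

```text
t: 12.22
eef_pos: [0.6136, -0.156, -0.0369]
eef_rot: [[0.454, 0.891, -0.0], [0.891, -0.454, -0.0], [-0.0, 0.0, -1.0]]
contact_force: [0.4, -0.1, -0.4]
width: 0.379
```

Run:
```python
from h import *
s=robot.sense(); P=np.array(s['eef_pos']);R=np.array(s['eef_rot']); print(P,s['contact_force'])
print('expected lid',(P-R[:,0]*.036).round(4))
for n in('top','scene','wrist'):
    snap(n); X,p=cloud(n); g=p.min(2)
    q=X[(X[...,0]>.5)&(X[...,0]<.67)&(X[...,1]<-.14)&(X[...,1]>-.30)&(X[...,2]>.006)&(X[...,2]<.015)&(g>90)]
    if len(q)>20: print(n,len(q),np.percentile(q,[1,50,99],axis=0).round(4)); l=np.median(q,0)
d=np.array([.5508,-.2766,0])-[*(P-R[:,0]*.036)[:2],0]; print('to go tool',(R.T@d).round(4))
```

```text
[ 0.61364889 -0.15597026 -0.03686319] [ 0.40927935 -0.08129121 -0.35336752]
expected lid [ 0.5973 -0.188  -0.0369]
scene 267 [[ 0.569  -0.2155  0.0067]
 [ 0.5958 -0.1949  0.0114]
 [ 0.6268 -0.1728  0.0149]]
wrist 6618 [[ 0.5692 -0.2128  0.0074]
 [ 0.5977 -0.1858  0.0089]
 [ 0.6184 -0.161   0.0101]]
to go tool [-0.1    -0.0012  0.    ]
```

Call:
servo_tool:
  translation:
    - [-0.004,0,0]
    - [-0.006,0,0]
    - [-0.006,0,0]
    - [-0.006,0,0]
    - [-0.006,0,0]
    - [-0.006,0,0]
    - [-0.006,0,0]
    - [-0.006,0,0]
    - [-0.006,0,0]
    - [-0.006,0,0]
    - [-0.006,0,0]
    - [-0.006,0,0]
    - [-0.006,0,0]
    - [-0.006,0,0]
    - [-0.006,0,0]
    - [-0.006,0,0]
    - [-0.004,0,0]
    - [-0.002,0,0]
    - [0,0,0]
    - [0,0,0]
  angular:
    - [0,0,0]
    - [0,0,0]
    - [0,0,0]
    - [0,0,0]
    - [0,0,0]
    - [0,0,0]
    - [0,0,0]
    - [0,0,0]
    - [0,0,0]
    - [0,0,0]
    - [0,0,0]
    - [0,0,0]
    - [0,0,0]
    - [0,0,0]
    - [0,0,0]
    - [0,0,0]
    - [0,0,0]
    - [0,0,0]
    - [0,0,0]
    - [0,0,0]
  gripper: [0.62,0.62,0.62,0.62,0.62,0.62,0.62,0.62,0.62,0.62,0.62,0.62,0.62,0.62,0.62,0.62,0.62,0.62,0.62,0.62]

```text
t: 14.03
eef_pos: [0.5685, -0.2446, -0.0369]
eef_rot: [[0.453, 0.891, -0.0], [0.891, -0.453, 0.0], [0.0, -0.0, -1.0]]
contact_force: [-0.2, -0.0, -0.2]
width: 0.38
```

Call:
servo_tool:
  translation:
    - [0.005,0,0]
    - [0.012,0,0]
    - [0.015,0,0]
    - [0.005,0,-0.02]
    - [0,0,-0.03]
    - [0,0,-0.04]
    - [0,0,-0.04]
    - [0.04,0,0]
    - [0.04,0,0]
    - [0.02,0,0]
    - [0,0,0]
  angular:
    - [0,0,0]
    - [0,0,0]
    - [0,0,0]
    - [0,0,0]
    - [0,0,0]
    - [0,0,0]
    - [0,0,0]
    - [0,0,0]
    - [0,0,0]
    - [0,0,0]
    - [0,0,0]
  gripper: [0.62,0.62,0.62,0.62,0.62,0.62,0.62,0.62,0.62,0.62,0.62]

```text
t: 14.95
eef_pos: [0.6332, -0.1167, 0.0936]
eef_rot: [[0.448, 0.894, 0.002], [0.894, -0.448, 0.002], [0.002, 0.001, -1.0]]
contact_force: [-0.5, -0.5, 0.9]
width: 0.382
```

Run:
```python
from h import *
s=robot.sense(); print(s['t'],s['eef_pos'],s['contact_force'])
C=np.array([.5508,-.2766]); e=np.array([.0572,-.1169]); e/=np.linalg.norm(e); f=np.array([-e[1],e[0]])
for n in('top','scene','wrist'):
    snap(n); X,p=cloud(n); g=p.min(2)
    q=X[(abs(X[...,0]-.55)<.09)&(abs(X[...,1]+.277)<.09)&(X[...,2]>.005)&(X[...,2]<.016)&(g>90)]
    if len(q)>20:
        (cx,cy),r=cv2.minEnclosingCircle((q[:,:2]*1000).astype(np.float32)); c=np.array([cx,cy])/1000
        print(n,len(q),'centre',c.round(4),'r',r,'z',np.percentile(q[:,2],[5,50,95]).round(4),'in pad',((c-C)@e).round(4),((c-C)@f).round(4))
o=np.zeros((560,800,3),np.uint8)
o[:,:400]=cv2.resize(np.load('top.npz')['p'][100:240,300:400+0,::-1],(400,560))
o[:,:]=cv2.resize(np.load('top.npz')['p'][100:261,250:480,::-1],(800,560)); cv2.imwrite('pics/p8.png',o)
b=np.load('scene.npz')['p'][150:350,130:430,::-1]; cv2.imwrite('pics/p9.png',cv2.resize(b,(750,500)))
```

```text
14.95 [ 0.6332085  -0.11667486  0.09357537] [-0.51780927 -0.51209527  0.9497732 ]
top 172 centre [ 0.5501 -0.3153] r 94.28775024414062 z [0.0053 0.0102 0.0142] in pad 0.0344 -0.0177
scene 410 centre [ 0.5452 -0.2684] r 111.18354797363281 z [0.0061 0.0111 0.0141] in pad -0.0098 -0.0014
wrist 1890 centre [ 0.5496 -0.2782] r 29.808551788330078 z [0.0077 0.0091 0.0101] in pad 0.0009 -0.0018
```

View pics/p8.png

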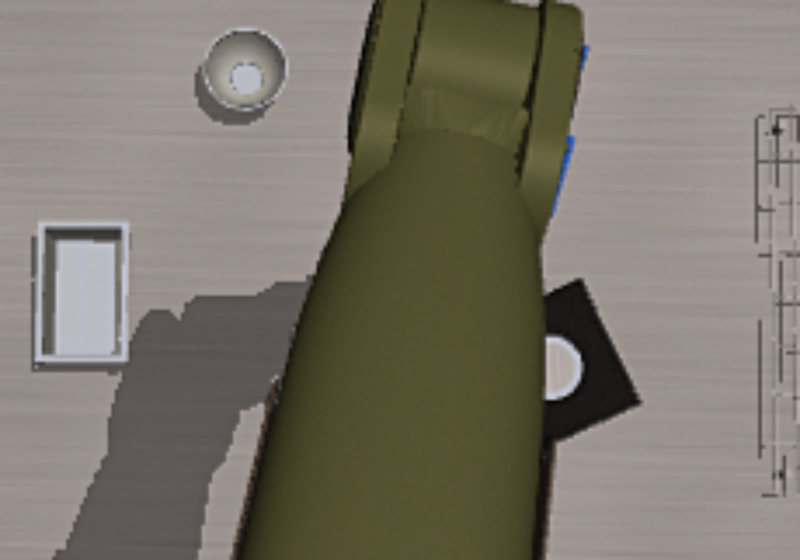

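View pics/p9.png

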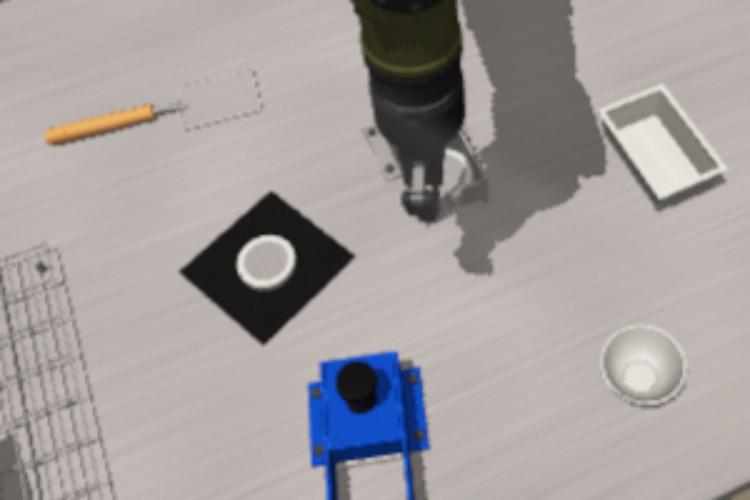

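The lid lies centred on the pad at p9 (267,262), within 2 mm of the pad's centre by the wrist camera. The tin, cup and spatula look unmoved. The tool is about 130 mm up and clear of everything.

```bash
python3 -c "
from station import robot
print(robot.hand_in())"
```

```text
the job is handed in; nothing more can be done
None
```

The job is done and handed in at about 15 s. I pressed the steel dispenser's plunger to its end stop once, peaking at about 25 N, and let it come back up. One lid slid out, and I pushed it along the bench between the slightly open fingertips onto the pad, without picking it up.

**Last checks:**
- **Lid on the pad:** the wrist camera puts the lid's centre within 2 mm of the pad's centre. Its top is at about 9 mm, so it lies flat, and it should sit well over 30 mm inside the edges.
- **Dispenser:** the plunger was back up at 92 mm and the shaft still held lids right after the press. I did not count the lids left or look into the shaft again at the end, because the arm hid it.
- **Other things:** the tin, cup and spatula look unmoved in the last pictures; I did not measure them again. The gripper ended about 130 mm up, touching nothing.

**What disagreed:**
- **Reported tool height:** it read about 38 mm lower than the real fingertips. Two cameras showed this, and contact with the plunger confirmed it. My first press stopped short in the air, so I corrected for the offset before the real press.
- **Automatic lid measurement:** in the last top and scene pictures it picked up clutter and gave no usable lid position. I went by the wrist measurement and by eye, and those agreed.

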